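# Fit the drawbar handle to a machine skate

### The job

Pull the black plastic cap off the skate's leaning drawbar stub and put it in the blue tray. Then slide the drawbar handle, belled mouth first and window upwards, all the way down the stub until it is fully home on the flange and the spring button has popped out through the window, and let go of it. Leave the carton, the spare roller and the oil can where they stand.

Things in the scene. Friction and masses are not known exactly. Their poses are not given: they have to be found in the camera images.
- skate: low dark steel machine skate on rollers, fixed: 190 mm long (x), 180 wide, 77 high. Origin on the table under the middle of its front edge; x points out of its front, more or less away from the robot, z up. The stub leans out of its front.
- stub: square greased steel stub, 24 mm across. Origin: centre of its foot, on the outer face of its flange (60 wide, 56 high), 85 mm above the table. x runs along the stub to its free end at x = 85 mm, and rises 40 degrees above level; y is level, z points up square to the stub. The spring button is in its upper (+z) face at x = 42 mm. The skate lies behind the flange.
- button (a joint): brass spring button, a 12 mm round dome 7 mm proud of the stub's upper face. Value: how far it is pressed in (m): 0 fully out, 0.0075 fully in. Its spring pushes with 1.4 N at first, 5 N fully in. The bell of the handle wedges it in by itself: sliding the handle on takes up to about 15 N along the stub.
- cap: black plastic square cap, 31 mm across and 30 mm long, 30 g, sitting loosely over the stub's free end (26 mm deep). Origin: its middle; x points to its closed end, along the stub. It comes off along the stub.
- handle: drawbar handle: square aluminium tube, 32 mm outside, 26 inside, 200 long, about 0.34 kg, mouth belled out to 44 mm over its first 9 mm; at the other end a black cross grip (28 mm thick, 100 wide, along y). Origin: on the axis at the mouth's rim; x along the tube to the cross grip at x = 200 mm; z out of the face with the window. Fully home, its frame coincides with the stub's.
- window (a point): middle of the handle's 15 mm square window, in the +z face, at x = 42 mm. At first the handle lies level, window up, its axis 44 mm above the table, on two wooden battens that are 28 mm high, 20 mm thick and stand 90 mm apart, near handle x = 60 and x = 170 mm; between them the sides are free. It balances near x = 125 mm. Axes as the handle's.
- tray: open blue tray, fixed, 170 mm (x) by 130 mm (y) outside, 40 mm high, walls and floor 5 mm. Origin: centre of its underside; x and y along its sides, z up.
- carton: bystander: cardboard box 70 x 90 x 60 mm, origin under its centre. Leave alone.
- roller: bystander: spare steel roller standing on end, 60 mm across, 60 mm high, origin under its centre. Leave alone.
- oilcan: bystander: steel can 60 mm across, 100 mm high, origin under its centre. Leave alone.
- stub_tip (a point): the middle of the stub's free end face (stub x = 85 mm).
Things that resemble listed ones, but are neither listed nor needed, are in the scene too. Several things have the shape of the cap; the one meant has the colours described above. Several things have the shape of the handle; the one meant has the colours described above.

How it is judged:
On the way, in this order (a step that is already met when the one before it is completed fails the run):
1. the cap is off the stub (distance between cap and stub_tip above 0.05 m), for 0.1 s.
2. the handle is on the stub and pushes the button in (value of joint button above 0.003 m and x of handle in the frame of stub below 0.045 m and angle between the x axis of handle and the x axis of stub, either way round below 0.1 rad), for 0.05 s.
At the end, for the whole second after the job is handed in: The handle is on the stub within 4 mm of home and 4 degrees of the stub's line, at rest, with the button out again (pressed in less than 2 mm) through the window; the cap lies at rest inside the tray (x of handle in the frame of stub between -0.003 and 0.004 m and y of handle in the frame of stub between -0.004 and 0.004 m and z of handle in the frame of stub between -0.004 and 0.004 m and angle between the x axis of handle and the x axis of stub, either way round below 0.07 rad and value of joint button below 0.002 m and linear speed of each of handle, cap below 0.02 m/s and x of cap in the frame of tray between -0.08 and 0.08 m and y of cap in the frame of tray between -0.06 and 0.06 m and height (world z) of cap below 0.04 m); the robot touches nothing.
It fails at once if a bystander is moved more than 30 mm (distance of any of carton, roller, oilcan from where it was at the start of the episode above 0.03 m).
It also fails if it takes over 64 s, if anything falls off the work surface, if the arm or the gripper's body presses on something with over 40 N, if the wrist force passes 120 N, or if a joint passes its speed limit or range.

### The arm

A 7-joint arm with a two-finger parallel gripper is mounted at the origin on the work surface. World frame = base frame: x ahead of the robot, y to its left, z up, the work surface at z = 0. Lengths are in m, angles in rad, forces in N, time in s.
With the tool pointing down it reaches from about 0.425 to 0.875 m from the base axis. Payload 8.4 kg.
Tool frame: the origin (TCP) lies between the finger pads; the fingertips stand 8 mm ahead of it and the grasp point (between the pads) lies 11 mm behind it; z points along the fingers, y is the line along which they close (so a half turn about z gives the same grasp; the last joint's range is limited). The gripper opens to 85 mm and grips with 20 to 120 N. Pads are 22 mm wide; open, the fingers measure 114 mm over their backs; the gripper's body (76 mm by 85 mm) begins 54 mm behind the grasp point. The pads swing forward as they close: fully open they stand 13 mm farther back than shut.
Start: joints at [1.116, 0.333, 0.04, 1.465, -0.013, 1.343, -0.059], TCP at [0.226, -0.609, 0.239] pointing down, gripper open.
Joint ranges: [-2.58, 2.58], [-0.38, 2.09], [-1.3, 1.39], [0.25, 2.4], [-1.5, 4.64], [0.08, 2.09], [-2.65, 2.65]. Speed limits (rad/s): [2.22, 2.22, 2.79, 2.79, 3.14, 3.14, 3.14].

### API

Orientations are given as [roll, pitch, yaw] about the fixed x, y, z axes, in that order (R = Rz(yaw) Ry(pitch) Rx(roll)).
In Python, from plant import monitor, capture, env gives the robot as it stands.
- The arm moves only by the shell command python3 -m inch 'ROWS' [OPENING] [FORCE]. ROWS is JSON, a list of rows, each a list of 6 numbers: the shift along the tool's x, y, z scaled (see below), then the turn, a rotation vector about the tool's x, y, z scaled (see below). A call has 1 to 12 rows; each row is the pose to reach, as a shift and turn from the pose commanded when the call began, along the tool's axes at that moment; what a row does not reach only later rows make up. The controller multiplies each number of a shift by 10 cm and each number of a turn by 120 degrees. A row lasts 1/8 s, in which the tool goes at most 62.5 mm and 10.7 degrees, less where a joint would pass 70% of its speed; a pose out of reach is approached as far as the arm can. A call with a number of a shift or a turn outside -1 to 1 is refused whole. A call with a gripper value outside its range is refused whole. OPENING is the opening, from 0 (shut) to 1 (fully open), set as the call begins (- or left out, the last holds). The fingers move at their own pace and stop on an object; FORCE is the grip in N (left out, the last holds). Time passes only in rows, so rows that repeat a pose let the fingers close. It gives the time, the measured TCP pose, the force, the opening and the grip force at its end, in the units of the state.
- monitor.sense(): the state, without advancing time (a new reading comes with each control period).
- capture(name): name is "scene" or "side" or "wrist"; returns a dict with "pixels" (420x560x3 uint8, blue, green, red), "camera_matrix" (3x3 intrinsics, pixels), "dist_coeffs" ([k1, k2, p1, p2, k3] as OpenCV has them; the pictures are not rectified), "rvec" (rotation vector, rad) and "tvec" (3), from world to camera coordinates, as OpenCV has them. Camera axes: x right, y down, z forward; pixel columns grow to the right and rows downward; lengths in m; the calibration is good to about 2 mm. A picture is of the moment at which its call begins. There is no depth.
- env.hand_in(): hands the job in; it is judged then, once.
The state is a dict: "clock": time; "q": joint angles; "dq": joint speeds; "tau": joint torques, N m; "position": TCP position; "tool_rot": TCP orientation; "contact_force": force on the tool from outside, world axes, zero at the start; "ft_torque": the same for the moment, N m; "width": finger opening in m; "grasp_force": force on a finger pad.
Only numpy, scipy, OpenCV 4.12 (cv2) and the standard library are available. Lean on these libraries where they do the work, as an engineer would, in place of code of your own. Each camera call takes 0.05 s, during which the arm holds its last target. There are 200 camera calls.

## Working session

There is one attempt and no reset: what is moved stays moved. The work goes in short steps, Python scripts to look and compute and a shell command to move; the robot and the scene stay as the last step left them, time stands still between calls to the robot, and variables do not carry over. Pictures are saved under pics/ and viewed, at most 10 in all, crops included, and the job is handed in when it is done.

```bash
ls; mkdir -p pics
python3 - <<'E'
from plant import monitor,capture,env
import cv2,numpy as np,pickle
s=monitor.sense();print(s)
d={}
for n in("scene","side","wrist"):
    c=capture(n);d[n]=c;cv2.imwrite(f"pics/{n}0.png",c["pixels"])
    R=cv2.Rodrigues(np.array(c["rvec"],float))[0];print(n,(-R.T@np.array(c["tvec"]).ravel()).round(3),R[2].round(2))
pickle.dump(d,open("d0.pkl","wb"))
E
```

```text
pics
{'clock': 0.0, 'q': array([ 1.11579909,  0.33390328,  0.03987885,  1.46625344, -0.01338749,
        1.3432802 , -0.05848474]), 'dq': array([-2.16858599e-03, -3.92538851e-04, -4.36279517e-05, -1.00962334e-03,
        4.24817360e-04, -8.77489229e-04,  2.59862912e-04]), 'tau': array([-2.84820208e-04, -6.58543611e+01,  1.36578228e+00, -4.05569279e+01,
        1.69341057e-02,  1.22350868e-02,  1.57811650e-05]), 'position': array([ 0.22623847, -0.60890092,  0.23843497]), 'tool_rot': array([-3.14001887e+00,  1.21040355e-04,  3.55793653e-01]), 'contact_force': array([ 0.30333172, -0.205844  , -0.35644314]), 'ft_torque': array([ 0.03312403,  0.07250114, -0.04141783]), 'grasp_force': 0.0, 'width': 0.08543334757272462}
scene [0.894 0.486 0.715] [-0.46 -0.53 -0.71]
side [0.133 0.472 0.812] [ 0.39 -0.5  -0.78]
wrist [ 0.302 -0.581  0.374] [-0.29 -0.11 -0.95]
```

View pics/scene0.png

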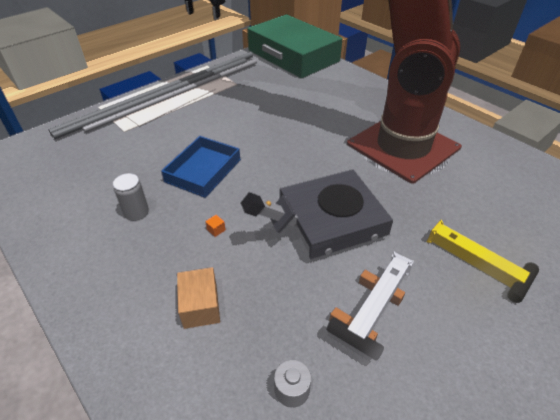

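View pics/side0.png

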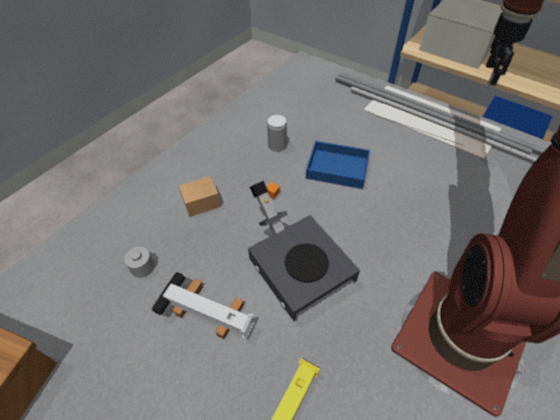

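The scene picture shows the black cap at scene (253,203) / side (259,188). The orange cube at scene (215,225) is its lookalike. The aluminium handle with the black grip is at scene (375,300) / side (205,308), and the yellow lookalike is at scene (480,255). By the description I choose the black cap and the aluminium handle, and check them in a crop.

```bash
cat > h.py <<'E'
import cv2,numpy as np,pickle
from scipy.spatial.transform import Rotation as Ro
def ray(c,uv):
    K=np.array(c["camera_matrix"],float);D=np.array(c["dist_coeffs"],float)
    R=cv2.Rodrigues(np.array(c["rvec"],float))[0];o=-R.T@np.array(c["tvec"],float).ravel()
    p=cv2.undistortPoints(np.array([[uv]],float),K,D)[0,0];d=R.T@np.array([p[0],p[1],1]);return o,d/np.linalg.norm(d)
def onz(c,uv,z):
    o,d=ray(c,uv);return o+d*(z-o[2])/d[2]
def tri(c1,u1,c2,u2):
    o1,d1=ray(c1,u1);o2,d2=ray(c2,u2)
    t=np.linalg.lstsq(np.c_[d1,-d2],o2-o1,rcond=None)[0];a=o1+t[0]*d1;b=o2+t[1]*d2
    return (a+b)/2,np.linalg.norm(a-b)
def proj(c,P):
    return cv2.projectPoints(np.array(P,float).reshape(-1,1,3),np.array(c["rvec"],float),np.array(c["tvec"],float),np.array(c["camera_matrix"],float),np.array(c["dist_coeffs"],float))[0].reshape(-1,2)
E
python3 - <<'E'
import pickle,cv2,numpy as np
d=pickle.load(open('d0.pkl','rb'))
def cr(n,x,y,w,h,W,H):return cv2.resize(d[n]["pixels"][y:y+h,x:x+w],(W,H),interpolation=cv2.INTER_CUBIC)
# 400x300 tiles
im=np.vstack([np.hstack([cr("scene",230,180,80,60,400,300),cr("scene",315,245,133,100,400,300)]),np.hstack([cr("side",235,175,80,60,400,300),cr("side",145,260,133,100,400,300)])])
cv2.imwrite("pics/crop1.png",im)
E
```

```text
(no output)
```

View pics/crop1.png

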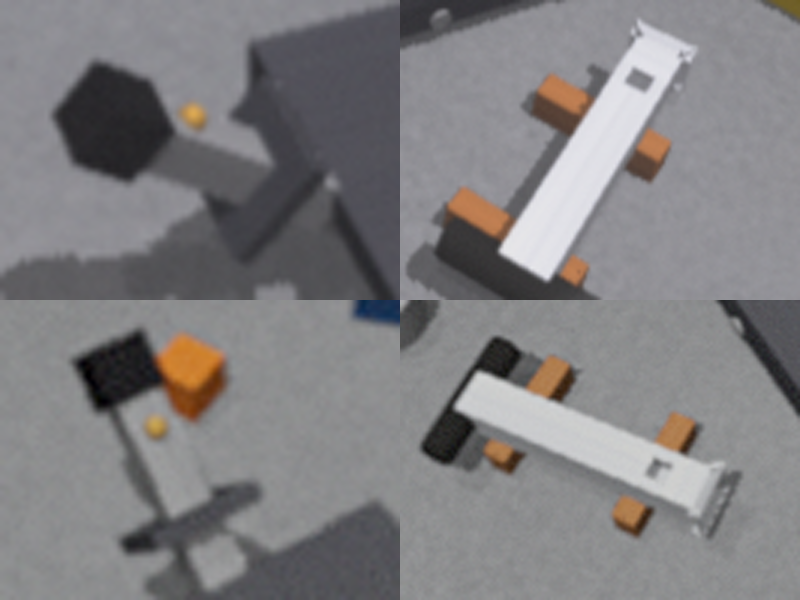

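The crop confirms it: the black cap is on the stub at scene (253,204) / side (259,189), with the brass button at scene (268.6,203) / side (266.4,200). The aluminium handle has its window at scene (395,271) / side (231,316).

Run:
```python
from h import *
d=pickle.load(open('d0.pkl','rb'));a,b=d["scene"],d["side"]
for n,u,v in(("button",(268.6,203),(266.4,200.2)),("cap",(252.6,204.2),(258.6,189))):print(n,tri(a,u,b,v))
for n,u,v,z in(("win",(394.8,271.3),(230.8,315.9),.06),("end",(356.6,333.4),(167.4,289.8),.06)):print(n,onz(a,u,z),onz(b,v,z))
# skate top & tray by masks
for n,c in d.items():
    if n=="wrist":continue
    hsv=cv2.cvtColor(c["pixels"],cv2.COLOR_BGR2HSV)
    roi=np.zeros(hsv.shape[:2],np.uint8)
    (x0,x1,y0,y1)=(150,250,130,200) if n=="scene" else (300,380,135,195)
    roi[y0:y1,x0:x1]=255
    m=cv2.inRange(hsv,(100,120,20),(130,255,255))&roi
    k=max(cv2.findContours(m,0,2)[0],key=cv2.contourArea);
    q=cv2.approxPolyDP(cv2.convexHull(k),4,True)[:,0]
    print(n,"tray",[(tuple(p.tolist()),onz(c,p.astype(float),.04)[:2].round(3).tolist()) for p in q])
    (x0,x1,y0,y1)=(278,395,165,255) if n=="scene" else (245,362,212,320)
    roi[:]=0;roi[y0:y1,x0:x1]=255
    m=cv2.inRange(c["pixels"],(0,0,0),(85,78,78))&roi
    k=max(cv2.findContours(m,0,2)[0],key=cv2.contourArea);
    q=cv2.approxPolyDP(cv2.convexHull(k),4,True)[:,0]
    print(n,"skate",[(tuple(p.tolist()),onz(c,p.astype(float),.077)[:2].round(3).tolist()) for p in q])
for n,u,z in (("carton",(197,285),.06),("roller",(293,375),.06),("can",(127,183),.1)):print(n,onz(a,u,z))
```

```text
button (array([0.5135661 , 0.01948909, 0.1223736 ]), np.float64(0.00033173647325270364))
cap (array([0.5454964 , 0.00828204, 0.13154545]), np.float64(0.00017244670346690423))
win [0.41311022 0.27378323 0.06      ] [0.41457377 0.27340349 0.06      ]
end [0.56631686 0.31146726 0.06      ] [0.56652197 0.31083381 0.06      ]
scene tray [((238, 149), [0.39, -0.254]), ((239, 159), [0.413, -0.219]), ((205, 196), [0.558, -0.162]), ((164, 180), [0.601, -0.276]), ((162, 170), [0.585, -0.313]), ((200, 136), [0.432, -0.371])]
scene skate [((363, 197), [0.316, 0.108]), ((361, 210), [0.35, 0.131]), ((349, 217), [0.385, 0.128]), ((324, 213), [0.416, 0.085]), ((317, 203), [0.406, 0.054]), ((319, 192), [0.377, 0.032]), ((335, 183), [0.329, 0.035]), ((350, 185), [0.308, 0.062])]
side tray [((315, 142), [0.582, -0.307]), ((368, 150), [0.434, -0.369]), ((362, 187), [0.376, -0.226]), ((306, 177), [0.521, -0.168])]
side skate [((320, 246), [0.354, 0.027]), ((330, 265), [0.309, 0.057]), ((322, 278), [0.305, 0.095]), ((304, 283), [0.33, 0.128]), ((287, 273), [0.374, 0.129]), ((284, 258), [0.402, 0.102]), ((291, 247), [0.406, 0.069])]
carton [0.7159422  0.04843981 0.06      ]
roller [0.69636583 0.29257039 0.06      ]
can [ 0.69353858 -0.25441861  0.1       ]
```

```bash
M="python3 -m inch"
$M '[[0,0,0,0,0,0.084],[0,0,0,0,0,0.168],[0,0,0,0,0,0.252],[0,0,0,0,0,0.337],[0,0,0,0,0,0.337]]' 1 >/dev/null
$M '[[0.063,-0.49,0.01,0,0,0],[0.126,-0.984,0.02,0,0,0]]' >/dev/null
$M '[[0.063,-0.49,0.01,0,0,0],[0.126,-0.984,0.02,0,0,0]]' >/dev/null
$M '[[0.063,-0.49,0.01,0,0,0],[0.126,-0.984,0.02,0,0,0]]' >/dev/null
$M '[[0.063,-0.49,0.01,0,0,0],[0.126,-0.984,0.02,0,0,0]]' >/dev/null
$M '[[0.063,-0.49,0.01,0,0,0],[0.126,-0.984,0.02,0,0,0]]' >/dev/null
$M '[[0.063,-0.49,0.01,0,0,0],[0.126,-0.984,0.02,0,0,0]]' >/dev/null
$M '[[0.063,-0.49,0.01,0,0,0],[0.126,-0.984,0.02,0,0,0],[0.126,-0.984,0.02,0,0,0],[0.126,-0.984,0.02,0,0,0]]'
python3 - <<'E'
from h import *
from plant import monitor,capture
s=monitor.sense();c=capture("wrist");pickle.dump((s,c),open("w1.pkl","wb"))
print(s["position"],s["tool_rot"],s["clock"])
f=np.array([.492,.0277,.084]);x=np.array([.720,-.262,.643])
print(proj(c,[f,f+.085*x,f+.074*x,f+.042*x]).round(0).tolist())
cv2.imwrite("pics/w1.png",c["pixels"])
E
```

```text
clock: 2.78
position: [0.5452, 0.0069, 0.2251]
tool_rot: [3.141, 0.0, -0.347]
contact_force: [0.3, -1.0, 0.2]
width: 0.0855
grasp_force: 0.0
[0.54524907 0.00693193 0.22509018] [ 3.14094472e+00  4.19644620e-04 -3.47293099e-01] 2.775
[[277.0, 261.0], [277.0, 207.0], [277.0, 216.0], [277.0, 238.0]]
```

View pics/w1.png

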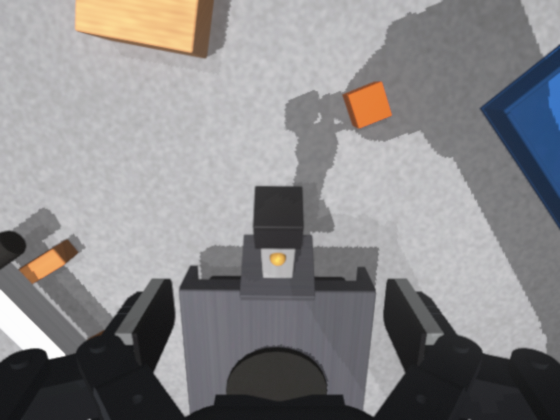

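The wrist view shows the black cap centred between the fingers at (278,216), the button at (278,259), and the orange lookalike off to the side at (369,105). I descend and grip.

```bash
M="python3 -m inch"
$M '[[0,0,0.3,0,0,0],[0,0,0.6,0,0,0],[0,0,0.8,0,0,0],[0,0,1,0,0,0],[0,0,1,0,0,0]]' 1
$M '[[0,0,0.046,0,0,0],[0,0,0.046,0,0,0],[0,0,0.046,0,0,0],[0,0,0.046,0,0,0],[0,0,0.046,0,0,0],[0,0,0.046,0,0,0],[0,0,0.046,0,0,0],[0,0,0.046,0,0,0]]' 0 40
```

```text
clock: 3.45
position: [0.5442, 0.0059, 0.1242]
tool_rot: [3.14, 0.002, -0.351]
contact_force: [-0.6, 1.0, 0.2]
width: 0.0857
grasp_force: 0.0
clock: 4.45
position: [0.5458, 0.0075, 0.1214]
tool_rot: [-3.141, -0.001, -0.35]
contact_force: [-1.7, -0.3, 5.9]
width: 0.0307
grasp_force: 39.8
```

```bash
M="python3 -m inch"
$M '[[0.08,0,-0.067,0,0,0],[0.16,0,-0.134,0,0,0],[0.24,0,-0.2,0,0,0],[0.32,0,-0.268,0,0,0],[0.4,0,-0.335,0,0,0],[0.48,0,-0.4,0,0,0],[0.6,0,-0.5,0,0,0],[0.766,0,-0.643,0,0,0],[0.766,0,-0.643,0,0,0],[0.766,0,-0.643,0,0,0]]'
python3 - <<'E'
from h import *
from plant import monitor,capture
w=capture("wrist");c=capture("scene");pickle.dump(c,open("s2.pkl","wb"));pickle.dump(w,open("w2.pkl","wb"))
cv2.imwrite("pics/s2.png",np.hstack([cv2.resize(w["pixels"],(400,300)),cv2.resize(c["pixels"][130:280,160:360],(400,300))]))
E
```

```text
clock: 5.7
position: [0.6168, -0.0185, 0.1844]
tool_rot: [3.141, 0.001, -0.35]
contact_force: [0.2, 0.3, -0.7]
width: 0.0305
grasp_force: 39.5
```

View pics/s2.png

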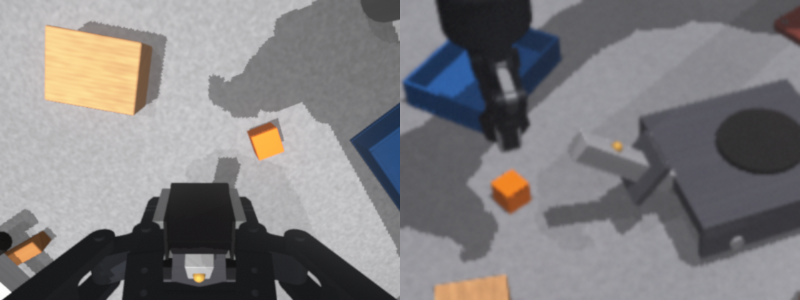

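The cap is in the grip and the stub is bare (button at scene crop (617,146)). Next is the tray.

```bash
M="python3 -m inch"
$M '[[-0.055,0.48,0,0,0,0],[-0.11,0.97,0,0,0,0]]' >/dev/null
$M '[[-0.055,0.48,0,0,0,0],[-0.11,0.97,0,0,0,0]]' >/dev/null
$M '[[-0.055,0.48,0,0,0,0],[-0.11,0.97,0,0,0,0],[-0.11,0.97,0,0,0,0],[-0.11,0.97,0,0,0,0]]'
$M '[[0,0,0.4,0,0,0],[0,0,0.8,0,0,0]]' >/dev/null
$M '[[0,0,0.35,0,0,0],[0,0,0.67,0,0,0],[0,0,0.67,0,0,0],[0,0,0.67,0,0,0]]'
$M '[[0,0,0,0,0,0],[0,0,0,0,0,0],[0,0,0,0,0,0],[0,0,0,0,0,0]]' 0.6
$M '[[0,0,-0.4,0,0,0],[0,0,-0.9,0,0,0],[0,0,-1,0,0,0]]'
python3 - <<'E'
from h import *
from plant import monitor,capture
c=capture("side");cv2.imwrite("pics/s3.png",cv2.resize(c["pixels"][120:220,280:400],(600,500)))
E
```

```text
clock: 6.8
position: [0.4866, -0.28, 0.1848]
tool_rot: [-3.141, 0.0, -0.35]
contact_force: [0.2, 0.4, -0.8]
width: 0.0308
grasp_force: 39.7
clock: 7.55
position: [0.4878, -0.2802, 0.0392]
tool_rot: [-3.141, -0.001, -0.349]
contact_force: [0.7, -1.1, 0.6]
width: 0.0306
grasp_force: 39.7
clock: 8.05
position: [0.4867, -0.2809, 0.0382]
tool_rot: [3.142, -0.0, -0.35]
contact_force: [0.2, 0.7, -0.3]
width: 0.0513
grasp_force: 0.0
clock: 8.43
position: [0.4884, -0.2816, 0.1417]
tool_rot: [3.141, -0.006, -0.35]
contact_force: [-1.1, -0.3, 0.9]
width: 0.0511
grasp_force: 0.0
```

View pics/s3.png

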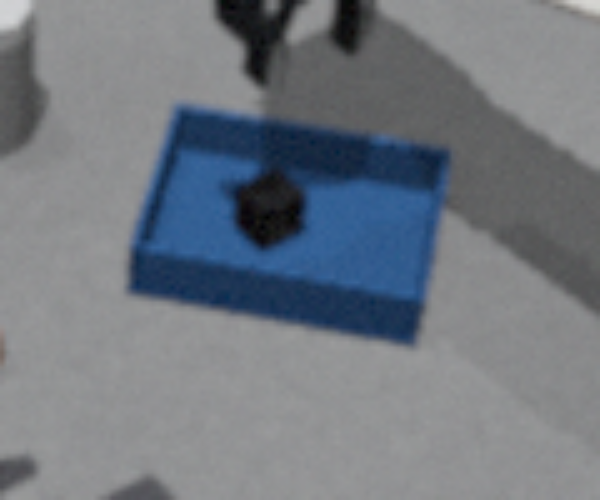

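The cap lies in the tray at crop (270,210), well inside the walls. Now I go above the handle.

```bash
M="python3 -m inch"
$M '[[0,0,-0.5,0,0,0],[0,0,-1,0,0,0]]' 1 >/dev/null
$M '[[-0.16,-0.45,0,0,0,0],[-0.32,-0.903,0,0,0,0]]' >/dev/null
$M '[[-0.16,-0.45,0,0,0,0],[-0.32,-0.903,0,0,0,0]]' >/dev/null
$M '[[-0.16,-0.45,0,0,0,0],[-0.32,-0.903,0,0,0,0]]' >/dev/null
$M '[[-0.16,-0.45,0,0,0,0],[-0.32,-0.903,0,0,0,0]]' >/dev/null
$M '[[-0.16,-0.45,0,0,0,0],[-0.32,-0.903,0,0,0,0]]' >/dev/null
$M '[[-0.16,-0.45,0,0,0,0],[-0.32,-0.903,0,0,0,0]]' >/dev/null
$M '[[0,0,0,0,0,-0.08],[0,0,0,0,0,-0.16],[0,0,0,0,0,-0.24],[0,0,0,0,0,-0.282],[0,0,0,0,0,-0.282],[0,0,0,0,0,-0.282]]'
python3 - <<'E'
from h import *
from plant import monitor,capture
s=monitor.sense();c=capture("wrist");pickle.dump((s,c),open("w3.pkl","wb"))
print(s["position"],s["tool_rot"])
h=np.array([.373,.2636,.060]);x=np.array([.971,.238,0])
print(proj(c,[h,h+.042*x,h+.125*x,h+.2*x]).round(0).tolist())
cv2.imwrite("pics/w3.png",c["pixels"])
E
```

```text
clock: 10.98
position: [0.4919, 0.2938, 0.2373]
tool_rot: [3.142, 0.001, 0.238]
contact_force: [-0.1, -0.0, 0.5]
width: 0.0852
grasp_force: 0.0
[0.49191313 0.29381049 0.23734941] [3.1415652e+00 9.8560315e-04 2.3843146e-01]
[[280.0, 305.0], [280.0, 267.0], [280.0, 182.0], [280.0, 92.0]]
```

View pics/w3.png

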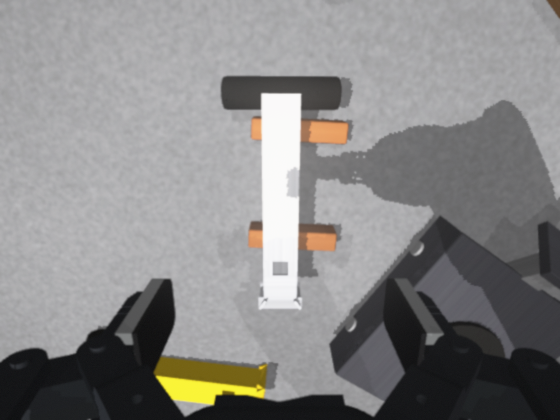

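The handle is centred under the tool: axis at column 281, window at (280,268), as predicted. The battens are at rows 237 and 131, so the gap between is free. Descend and grip.

```bash
M="python3 -m inch"
$M '[[0,0,0.5,0,0,0],[0,0,1,0,0,0]]' >/dev/null
$M '[[0,0,0.5,0,0,0],[0,0,0.8,0,0,0],[0,0,1,0,0,0],[0,0,1,0,0,0]]'
$M '[[0,0,0.04,0,0,0],[0,0,0.04,0,0,0],[0,0,0.04,0,0,0],[0,0,0.04,0,0,0],[0,0,0.04,0,0,0],[0,0,0.04,0,0,0],[0,0,0.04,0,0,0],[0,0,0.04,0,0,0]]' 0 110
$M '[[0,0,-0.2,0,0,0],[0,0,-0.5,0,0,0],[0,0,-1,0,0,0]]' 
$M '[[0,0,-0.5,0,0,0],[0,0,-1,0,0,0],[0,0,-1,0,0,0]]' 
$M '[[0,0,-0.25,0,0,0],[0,0,-0.5,0,0,0],[0,0,-0.5,0,0,0],[0,0,-0.5,0,0,0]]'
python3 - <<'E'
from h import *
from plant import monitor,capture
c=capture("wrist");s=monitor.sense();pickle.dump((s,c),open("w4.pkl","wb"));cv2.imwrite("pics/w4.png",c["pixels"])
p=s["position"];R=Ro.from_euler("xyz",s["tool_rot"]).as_matrix()
print(p,s["tool_rot"],s["contact_force"],s["width"])
# predicted window pixel & end if handle level, grip at x=.1225, grasp pt 11 mm behind
g=p-.011*R[:,2]
H=lambda x,y,z:g+R@np.array([x-.1225,-y,-z])
print(proj(c,[H(.042,0,.016),H(.2,.016,.016),H(.2,-.016,.016)]).round(1).tolist())
# plan: stub frame
A=np.radians
yaw=A(-20);Rs=Ro.from_euler("xyz",[0,A(-40),yaw]).as_matrix();f=np.array([.492,.0277,.085]);print(Rs[:,0])
Rt=Rs@np.diag([1,-1,-1.])
for d in(.13,0):
    t=f+Rs[:,0]*(.1225+d)+.011*Rt[:,2];print(d,"tcp",t,R.T@(t-p)/.1)
print("turn",(Ro.from_matrix(R.T@Rt).as_rotvec()/A(120)))
E
```

```text
clock: 11.78
position: [0.4915, 0.2937, 0.0371]
tool_rot: [3.141, 0.002, 0.24]
contact_force: [-0.9, 0.2, 0.9]
width: 0.0857
grasp_force: 0.0
clock: 12.78
position: [0.4928, 0.2943, 0.0351]
tool_rot: [-3.141, -0.002, 0.24]
contact_force: [-0.4, -1.3, 7.0]
width: 0.0306
grasp_force: 109.6
clock: 13.15
position: [0.491, 0.2934, 0.1348]
tool_rot: [3.141, 0.003, 0.241]
contact_force: [1.3, 0.7, -2.3]
width: 0.0306
grasp_force: 109.0
clock: 13.52
position: [0.4933, 0.2956, 0.2394]
tool_rot: [-3.14, -0.007, 0.241]
contact_force: [0.4, 0.3, -4.3]
width: 0.0305
grasp_force: 109.2
clock: 14.02
position: [0.4915, 0.2936, 0.2826]
tool_rot: [3.141, 0.002, 0.241]
contact_force: [-0.5, 0.2, -3.8]
width: 0.0307
grasp_force: 109.1
[0.49146702 0.29349035 0.28241945] [3.14100727e+00 2.25775491e-03 2.40632078e-01] [-0.31275545  0.26586791 -2.7838351 ] 0.031169362367527945
[[279.0, 487.5], [223.4, 98.9], [335.3, 99.0]]
[ 0.71984631 -0.26200263  0.64278761]
0.13 tcp [ 0.68040544 -0.04087397  0.23887738] [1.03908135 3.69732202 0.43524024]
0 tcp [ 0.58682542 -0.00681363  0.15531499] [0.21330403 3.1430254  1.27240633]
turn [-0.09768223  0.32442311  0.27013727]
```

View pics/w4.png

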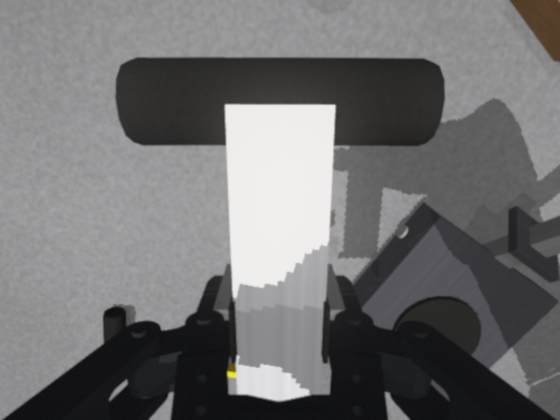

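The handle sits level and straight in the grip (tube end corners at (225,104) and (336,104), about as predicted). Before the turn I check the stub's line against the first wrist picture.

Run:
```python
from h import *
s,c=pickle.load(open("w1.pkl","rb"));d=pickle.load(open("d0.pkl","rb"));im=c["pixels"]
g=cv2.GaussianBlur(cv2.cvtColor(im,cv2.COLOR_BGR2GRAY),(3,3),0).astype(float)
for lo,hi,sg in((176,200,-1),(360,384,1)):
    P=[]
    for r in range(300,330,2):
        e=sg*np.diff(g[r,lo:hi]);P.append(onz(c,(lo+e.argmax()+.5,r),.077)[:2])
    P=np.array(P);dx,dy,x0,y0=cv2.fitLine(P.astype(np.float32),cv2.DIST_HUBER,0,.01,.01).ravel();print("side",np.degrees(np.arctan2(dy,dx)),x0,y0,P[0],P[-1])
# button
def but(im,x0,x1,y0,y1):
    h=cv2.cvtColor(im,cv2.COLOR_BGR2HSV)[y0:y1,x0:x1];m=cv2.inRange(h,(8,110,120),(30,255,255));v,u=np.nonzero(m);return (u.mean()+x0,v.mean()+y0),len(u)
b1,n1=but(im,262,295,248,272);b2,n2=but(d["side"]["pixels"],260,272,195,206);b3,n3=but(d["scene"]["pixels"],262,275,197,209)
print(b1,n1,b2,n2,b3,n3,tri(c,b1,d["side"],b2),tri(c,b1,d["scene"],b3))
A=np.radians
Rs=Ro.from_euler("xyz",[0,A(-40),A(-20)]).as_matrix();print("expected",np.array([.492,.0277,.085])+Rs@[.042,0,.0155])
w=pickle.load(open("w2.pkl","rb"));
```

```text
side -20.347012 0.46882978 0.12946302 [0.4827099  0.12473256] [0.4548369  0.13468689]
side -20.652134 0.40945482 -0.034988537 [ 0.42304748 -0.04049656] [ 0.39561041 -0.02937924]
(np.float64(277.265306122449), np.float64(258.44897959183675)) 147 (np.float64(267.73333333333335), np.float64(198.26666666666668)) 15 (np.float64(268.3333333333333), np.float64(202.46666666666667)) 15 (array([0.51296344, 0.01781467, 0.12759255]), np.float64(0.004021925346629622)) (array([0.51360682, 0.01967601, 0.12442116]), np.float64(0.0012524585691210347))
expected [0.51287119 0.02010351 0.12387077]
```

Stub yaw comes out at -20.4° and the foot position holds. I move out, then turn the handle to the stub's line while still off to the side.

```bash
M="python3 -m inch"
$M '[[0.5,0,0,0,0,0],[1,0,0,0,0,0],[1,0,0,0,0,0]]' >/dev/null
$M '[[0,0,0,-0.0167,0.054,0.045],[0,0,0,-0.033,0.108,0.09],[0,0,0,-0.05,0.162,0.136],[0,0,0,-0.066,0.216,0.181],[0,0,0,-0.083,0.27,0.227],[0,0,0,-0.1,0.324,0.272],[0,0,0,-0.1,0.324,0.272],[0,0,0,-0.1,0.324,0.272]]'
cat > plan.py <<'E'
from h import *
from plant import monitor
A=np.radians
Rs=Ro.from_euler("xyz",[0,A(-40),A(-20.4)]).as_matrix();f=np.array([.492,.0274,.085]);Rt=Rs@np.diag([1,-1,-1.])
def plan(ds,off=.009,gx=.1225):
    s=monitor.sense();p=s["position"];R=Ro.from_euler("xyz",s["tool_rot"]).as_matrix()
    print(p,s["tool_rot"],s["contact_force"].round(1))
    for d in ds:
        t=f+Rs[:,0]*(gx+d)+off*Rt[:,2];print(d,(R.T@(t-p)/.1).round(3))
    print("turn",(Ro.from_matrix(R.T@Rt).as_rotvec()/A(120)).round(4))
if __name__=="__main__":plan((.13,.1,0))
E
python3 plan.py
```

```text
clock: 15.45
position: [0.5915, 0.3169, 0.2396]
tool_rot: [3.008, -0.442, -0.115]
contact_force: [0.4, 0.1, -4.2]
width: 0.0306
grasp_force: 109.6
[0.59149288 0.31685102 0.23960099] [ 3.00760252 -0.44192915 -0.1153708 ] [ 0.4  0.1 -4.2]
0.13 [1.16  3.361 0.998]
0.1 [0.876 3.297 1.069]
0 [-0.072  3.081  1.305]
turn [0.0012 0.1149 0.1049]
```

```bash
python3 -c "
from plant import monitor
import numpy as np
q=monitor.sense()['q'];print(q.round(2));print((q-np.array([-2.58,-.38,-1.3,.25,-1.5,.08,-2.65])).round(2));print((np.array([2.58,2.09,1.39,2.4,4.64,2.09,2.65])-q).round(2))"
```

```text
[-1.14  0.24  0.42  1.69  0.37  1.07 -2.61]
[1.44 0.62 1.72 1.44 1.87 0.99 0.04]
[3.72 1.85 0.97 0.71 4.27 1.02 5.26]
```

The last joint is at its limit here. It frees up as the arm swings back towards the middle, so I translate first and finish the turn above the stub's line.

```bash
M="python3 -m inch"
$M '[[0.17,0.5,0,0,0,0],[0.35,1,0,0,0,0]]' >/dev/null
$M '[[0.17,0.5,0,0,0,0],[0.35,1,0,0,0,0]]' >/dev/null
$M '[[0.17,0.5,0,0,0,0],[0.35,1,0,0,0,0],[0.35,1,0,0,0,0],[0.35,1,0,0,0,0]]'
python3 plan.py; python3 -c "
from plant import monitor
print(monitor.sense()['q'].round(2))"
```

```text
clock: 16.45
position: [0.6349, 0.0134, 0.321]
tool_rot: [3.009, -0.442, -0.115]
contact_force: [-0.8, 0.3, -2.7]
width: 0.0305
grasp_force: 109.8
[0.63488458 0.01343177 0.32098234] [ 3.0088069  -0.44176168 -0.11528425] [-0.8  0.3 -2.7]
0.13 [0.107 0.372 1.   ]
0.1 [-0.177  0.307  1.071]
0 [-1.125  0.091  1.307]
turn [0.0006 0.115  0.1048]
[-0.87 -0.03  0.62  1.78  0.35  1.04 -2.09]
```

```bash
M="python3 -m inch"
$M '[[0,0,0,0,0.04,0.035],[0,0,0,0,0.08,0.07],[0,0,0,0,0.115,0.105],[0,0,0,0,0.115,0.105],[0,0,0,0,0.115,0.105]]'
python3 plan.py; python3 -c "
from plant import monitor
print(monitor.sense()['q'].round(2))"
```

```text
clock: 17.08
position: [0.6358, 0.0136, 0.3219]
tool_rot: [3.138, -0.698, -0.353]
contact_force: [0.2, -0.1, -3.3]
width: 0.0307
grasp_force: 109.8
[0.63575186 0.0135552  0.32185819] [ 3.13800026 -0.69833764 -0.35280466] [ 0.2 -0.1 -3.3]
0.13 [-0.068  0.37   1.008]
0.1 [-0.368  0.369  1.008]
0 [-1.368  0.366  1.008]
turn [ 0.0007 -0.0001  0.0012]
[-0.85 -0.16  0.48  1.98  0.7   0.86 -2.63]
```

```bash
M="python3 -m inch"
$M '[[0,0.37,0,0,0,0],[0,0.37,0.3,0,0,0],[0,0.37,0.6,0,0,0],[0,0.37,0.8,0,0,0],[0,0.37,1,0,0,0],[0,0.37,1,0,0,0],[0,0.37,1,0,0,0]]'
python3 plan.py
python3 - <<'E'
from h import *
from plant import monitor,capture
from plan import Rs,f
print(monitor.sense()['q'].round(2))
a=capture("scene");b=capture("side");pickle.dump((a,b),open("p5.pkl","wb"))
cr=lambda c,P:(lambda u:cv2.resize(c["pixels"][u[1]-45:u[1]+45,u[0]-60:u[0]+60],(400,300),interpolation=cv2.INTER_CUBIC))(proj(c,[P])[0].astype(int))
P=f+Rs[:,0]*.11
cv2.imwrite("pics/p5.png",np.hstack([cr(a,P),cr(b,P)]))
E
```

```text
clock: 17.95
position: [0.6835, -0.0443, 0.2463]
tool_rot: [3.139, -0.7, -0.355]
contact_force: [0.2, -0.4, -2.3]
width: 0.0305
grasp_force: 110.0
[ 0.68346901 -0.04430924  0.24628412] [ 3.13903045 -0.70031277 -0.35534298] [ 0.2 -0.4 -2.3]
0.13 [-0.078 -0.005  0.011]
0.1 [-0.378 -0.005  0.01 ]
0 [-1.378 -0.005  0.008]
turn [ 0.001  -0.001   0.0003]
[-0.8   0.    0.64  2.01  0.61  0.58 -2.51]
```

View pics/p5.png

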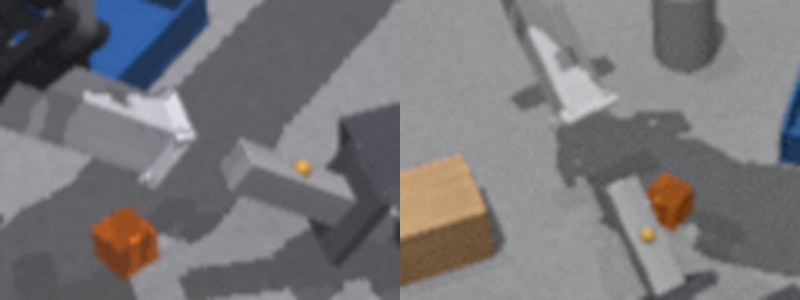

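Scene tile: the mouth is at about (168,140) and the stub tip at (237,165). In the side tile they are at (585,105) and (627,183). It looks nearly collinear, so I check against projected corners.

Run:
```python
from h import *
from plan import Rs,f
from plant import monitor
a,b=pickle.load(open("p5.pkl","rb"));s=monitor.sense()
R=Ro.from_euler("xyz",s["tool_rot"]).as_matrix();g=s["position"]-.009*R[:,2]
H=lambda x,y,z:g+R@np.array([x-.1225,-y,-z]); S=lambda x,y,z:f+Rs@np.array([x,y,z])
P=f+Rs[:,0]*.11
ims=[]
for c in(a,b):
    o=proj(c,[P])[0].astype(int)-[60,45]
    t=cv2.resize(c["pixels"][o[1]:o[1]+90,o[0]:o[0]+120],(400,300),interpolation=cv2.INTER_CUBIC)
    for F,x,h,col in((H,0,.022,(0,255,0)),(S,.085,.012,(0,0,255)),(H,.06,.016,(0,255,255)),(S,0,.012,(255,0,255))):
        q=(proj(c,[F(x,h,h),F(x,h,-h),F(x,-h,-h),F(x,-h,h)])-o+.5)*400/120-.5
        cv2.polylines(t,[np.round(q*8).astype(int)],True,col,1,cv2.LINE_AA,3)
    q=(proj(c,[S(.042,0,.0165)])-o+.5)*400/120-.5;cv2.circle(t,tuple(q[0].astype(int)),3,(0,255,0),1)
    ims.append(t)
cv2.imwrite("pics/p6.png",np.hstack(ims))
```

```text
(no output)
```

View pics/p6.png

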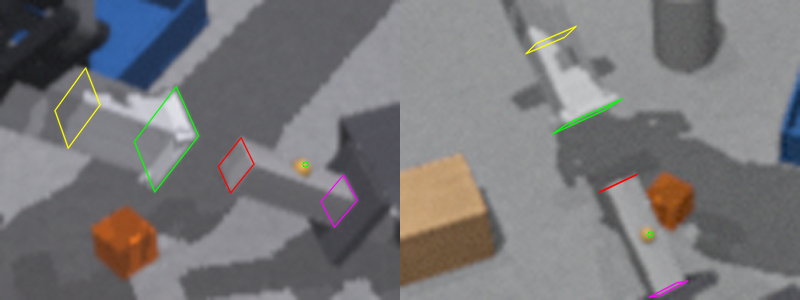

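The projected corners agree with the pictures to about 1–2 mm in both views, so the mouth is in line with the stub. I slide it on.

```bash
M="python3 -m inch"
$M '[[-0.15,-0.005,0.01,0,0,0],[-0.3,-0.005,0.01,0,0,0],[-0.4,-0.005,0.01,0,0,0],[-0.5,-0.005,0.01,0,0,0],[-0.6,-0.005,0.01,0,0,0],[-0.7,-0.005,0.01,0,0,0],[-0.75,-0.005,0.01,0,0,0],[-0.75,-0.005,0.01,0,0,0]]' - 120
python3 plan.py
```

```text
clock: 19.05
position: [0.6373, -0.0296, 0.2115]
tool_rot: [-3.133, -0.702, -0.352]
contact_force: [23.1, -3.0, 2.9]
width: 0.0308
grasp_force: 119.6
[ 0.63726687 -0.02958277  0.21148553] [-3.13256722 -0.70168877 -0.35188548] [23.1 -3.   2.9]
0.13 [ 0.517 -0.025  0.058]
0.1 [ 0.217 -0.026  0.057]
0 [-0.783 -0.03   0.054]
turn [-0.0056 -0.0017  0.0015]
```

```bash
python3 -m inch '[[0.05,0,0,0,0,0],[0.05,0,0,0,0,0],[0.05,0,0,0,0,0],[0.05,0,0,0,0,0]]'
python3 plan.py;python3 - <<'E'
from h import *
from plan import Rs,f
from plant import monitor,capture
print(monitor.sense()['q'].round(3))
c=capture("scene");b=capture("side");P=f+Rs[:,0]*.11;T=[]
s=monitor.sense()
R=Ro.from_euler("xyz",s["tool_rot"]).as_matrix();g=s["position"]-.009*R[:,2]
H=lambda x,y,z:g+R@np.array([x-.1225,-y,-z]); S=lambda x,y,z:f+Rs@np.array([x,y,z])
for c in(c,b):
    o=proj(c,[P])[0].astype(int)-[60,45]
    t=cv2.resize(c["pixels"][o[1]:o[1]+90,o[0]:o[0]+120],(400,300),interpolation=cv2.INTER_CUBIC)
    for F,x,h,col in((H,0,.022,(0,255,0)),(H,.06,.016,(0,255,255)),(S,0.04,.012,(255,0,255))):
        q=(proj(c,[F(x,h,h),F(x,h,-h),F(x,-h,-h),F(x,-h,h)])-o+.5)*400/120-.5
        cv2.polylines(t,[np.round(q*8).astype(int)],True,col,1,cv2.LINE_AA,3)
    T.append(t)
cv2.imwrite("pics/p7.png",np.hstack(T))
E
```

```text
clock: 19.55
position: [0.6383, -0.031, 0.2116]
tool_rot: [-3.136, -0.696, -0.351]
contact_force: [5.1, 2.9, 0.4]
width: 0.031
grasp_force: 120.2
[ 0.6383201  -0.03101306  0.21162983] [-3.13586233 -0.69586299 -0.35115057] [5.1 2.9 0.4]
0.13 [ 0.505 -0.035  0.047]
0.1 [ 0.205 -0.036  0.047]
0 [-0.795 -0.04   0.05 ]
turn [-0.0042  0.0011  0.0018]
[ 0.164 -0.009 -0.369  2.1    0.698  0.541 -2.641]
```

View pics/p7.png

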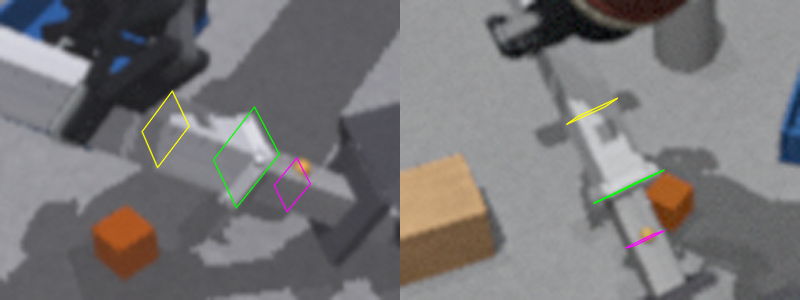

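The mouth rim, at scene tile (245,155) and side tile (630,185), has just passed over the stub's tip. The last joint is at its limit again, though (-2.641), which drags the pose 5 mm off the line. I see whether a correction is obeyed. (That was one picture over the ten, so I view no more and work by numbers from here.)

```bash
python3 -m inch '[[0,-0.02,0.025,0,0,0],[0,-0.04,0.05,0,0,0],[0,-0.04,0.05,0,0,0],[0,-0.04,0.05,0,0,0]]'
python3 plan.py;python3 -c "
from plant import monitor
print(monitor.sense()['q'].round(3))"
```

```text
clock: 20.15
position: [0.641, -0.0299, 0.2061]
tool_rot: [-3.139, -0.691, -0.349]
contact_force: [1.4, 3.3, 3.4]
width: 0.0305
grasp_force: 120.9
[ 0.64099047 -0.02993503  0.20614024] [-3.13881736 -0.69070795 -0.34940069] [1.4 3.3 3.4]
0.13 [ 0.523 -0.015 -0.012]
0.1 [ 0.224 -0.017 -0.01 ]
0 [-0.776 -0.022 -0.002]
turn [-0.0034  0.0035  0.0024]
[ 0.125  0.004 -0.334  2.097  0.711  0.542 -2.654]
```

The last joint sits at the end of its range, so this grip can't be driven home safely. There is plenty of time: I take the handle back to its battens and regrasp it with the tool turned half round.

```bash
M="python3 -m inch"
$M '[[0.2,0,0,0,0,0.002],[0.4,0,0,0,0,-0.005],[0.6,0,0,0,0,-0.01],[0.7,0,0,0,0,-0.01]]' >/dev/null
$M '[[0,0,-0.4,0,0,0],[0,0,-0.8,0,0,0],[0,0,-1,0,0,0],[0,0,-1,0,0,0]]'
cat > go.py <<'E'
import sys,json
from h import *
from plant import monitor
s=monitor.sense();p=s["position"];R=Ro.from_euler("xyz",s["tool_rot"]).as_matrix()
v=[float(x) for x in sys.argv[1:7]];t=np.array(v[:3]);Rt=Ro.from_euler("xyz",v[3:]).as_matrix()
print("q",s["q"].round(2),"shift now-axes",(R.T@(t-p)/.1).round(3),"turn",(Ro.from_matrix(R.T@Rt).as_rotvec()/np.radians(120)).round(4),"shift target-axes",(Rt.T@(t-p)/.1).round(3))
E
python3 go.py .4928 .2943 .236 3.1416 0 .24
```

```text
clock: 21.15
position: [0.6312, -0.0271, 0.3281]
tool_rot: [3.126, -0.691, -0.322]
contact_force: [0.4, -0.3, -3.7]
width: 0.0302
grasp_force: 120.1
q [ 0.14 -0.13 -0.33  1.95  0.44  0.75 -2.34] shift now-axes [-2.383 -2.598 -0.816] turn [ 0.0996 -0.3192 -0.2601] shift target-axes [-0.58  -3.451  0.921]
```

```bash
M="python3 -m inch"
$M '[[0,0,0,0.0166,-0.053,-0.043],[0,0,0,0.033,-0.106,-0.087],[0,0,0,0.05,-0.16,-0.13],[0,0,0,0.066,-0.213,-0.173],[0,0,0,0.083,-0.266,-0.217],[0,0,0,0.1,-0.319,-0.26],[0,0,0,0.1,-0.319,-0.26]]' >/dev/null
$M '[[-0.1,-0.43,0,0,0,0],[-0.15,-0.86,0,0,0,0]]' >/dev/null
$M '[[-0.1,-0.43,0,0,0,0],[-0.15,-0.86,0,0,0,0]]' >/dev/null
$M '[[-0.1,-0.43,0,0,0,0],[-0.15,-0.86,0,0,0,0]]' >/dev/null
$M '[[-0.1,-0.43,0.1,0,0,0],[-0.15,-0.86,0.2,0,0,0],[-0.15,-0.86,0.2,0,0,0],[-0.15,-0.86,0.2,0,0,0],[-0.15,-0.86,0.2,0,0,0]]'
python3 go.py .4928 .2943 .236 3.1416 0 .24
```

```text
clock: 23.4
position: [0.4921, 0.2913, 0.3077]
tool_rot: [-3.141, -0.001, 0.237]
contact_force: [0.3, -0.4, -2.8]
width: 0.0307
grasp_force: 120.1
q [-0.24  0.18 -0.43  1.54  0.07  1.45 -2.  ] shift now-axes [ 0.014 -0.027  0.717] turn [-0.0004 -0.0003 -0.0013] shift target-axes [ 0.014 -0.027  0.717]
```

```bash
M="python3 -m inch"
$M '[[0.014,-0.027,0.5,0,0,0],[0.014,-0.027,1,0,0,0]]' >/dev/null
$M '[[0,0,0.5,0,0,0],[0,0,1,0,0,0]]' >/dev/null
$M '[[0,0,0.3,0,0,0],[0,0,0.5,0,0,0],[0,0,0.65,0,0,0],[0,0,0.7,0,0,0],[0,0,0.7,0,0,0],[0,0,0.7,0,0,0]]'
python3 go.py .4928 .2943 .0351 3.1416 0 .24
```

```text
clock: 24.65
position: [0.4923, 0.2964, 0.0387]
tool_rot: [-3.14, -0.001, 0.24]
contact_force: [-0.3, -0.5, -2.7]
width: 0.0306
grasp_force: 120.3
q [-0.28  0.4  -0.41  1.84  0.19  0.93 -2.1 ] shift now-axes [-0.001  0.022  0.036] turn [-0.0009 -0.0004  0.0001] shift target-axes [-0.001  0.022  0.036]
```

```bash
M="python3 -m inch"
$M '[[0,0.022,0.02,0,0,0],[0,0.022,0.03,0,0,0],[0,0.022,0.036,0,0,0],[0,0.022,0.036,0,0,0],[0,0.022,0.036,0,0,0]]'
$M '[[0,0,0,0,0,0],[0,0,0,0,0,0],[0,0,0,0,0,0],[0,0,0,0,0,0],[0,0,0,0,0,0]]' 1
$M '[[0,0,-0.3,0,0,0],[0,0,-0.8,0,0,0],[0,0,-1,0,0,0]]' >/dev/null
$M '[[0,0,-0.5,0,0,0],[0,0,-1,0,0,0],[0,0,-1,0,0,0],[0,0,-1,0,0,0]]'
python3 - <<'E'
from h import *
from plant import monitor,capture
s=monitor.sense();c=capture("wrist");print(s["q"].round(2))
g=cv2.cvtColor(c["pixels"],cv2.COLOR_BGR2GRAY).astype(float)
# tube side edges by bright band rows 150..220 & 250..290
L=[];Rr=[]
for r in range(110,225,5):
    row=g[r,200:360];d=np.diff(row)
    i=np.nonzero(row>190)[0]
    if len(i)>5:print(r,200+i[0],200+i[-1],end=" ; ");L.append(onz(c,(200+i[0]-.5,r),.06)[:2]);Rr.append(onz(c,(200+i[-1]+.5,r),.06)[:2])
for P in(L,Rr):
    dx,dy,x0,y0=cv2.fitLine(np.array(P,np.float32),cv2.DIST_HUBER,0,.01,.01).ravel();print("\nyaw",np.degrees(np.arctan2(dy,dx))%180,x0,y0)
# handle end: bright->dark along centre col
col=g[60:150,281];k=np.argmax(np.diff(col));print("end row",60+k,onz(c,(281,60.5+k),.06))
win=g[255:285,262:300];v,u=np.nonzero(win<130);print("win",u.mean()+262,v.mean()+255,len(u),onz(c,(u.mean()+262,v.mean()+255),.06))
E
```

```text
clock: 25.28
position: [0.493, 0.2941, 0.0356]
tool_rot: [-3.14, -0.001, 0.24]
contact_force: [-1.8, -0.9, 10.0]
width: 0.0302
grasp_force: 121.8
clock: 25.9
position: [0.4923, 0.2938, 0.0341]
tool_rot: [-3.14, 0.001, 0.24]
contact_force: [0.2, -0.8, 0.1]
width: 0.0856
grasp_force: 0.0
clock: 26.78
position: [0.4923, 0.2934, 0.2337]
tool_rot: [-3.14, 0.001, 0.24]
contact_force: [-0.4, 0.1, -1.2]
width: 0.0856
grasp_force: 0.0
[-0.23  0.21 -0.44  1.65  0.09  1.3  -2.02]
110 258 298 ; 115 258 298 ; 120 258 297 ; 125 258 297 ; 130 258 298 ; 135 258 297 ; 140 259 297 ; 145 259 297 ; 150 259 297 ; 155 258 297 ; 160 259 297 ; 165 259 297 ; 170 259 296 ; 175 259 296 ; 180 259 296 ; 185 259 296 ; 190 259 296 ; 195 259 295 ; 200 260 296 ; 205 260 297 ; 210 259 296 ; 215 260 296 ; 220 260 296 ; 
yaw 13.931468 0.50063163 0.3138857

yaw 13.793036 0.5015261 0.27993143
end row 92 [0.56757479 0.3105178  0.06      ]
win 298.25454545454545 266.9818181818182 55 [0.41977794 0.25729115 0.06      ]
```

The handle is back level on its battens, with the axis shifted only 2 mm. Now the half turn.

```bash
M="python3 -m inch"
$M '[[0,0,0,0,0,-0.083],[0,0,0,0,0,-0.167],[0,0,0,0,0,-0.25],[0,0,0,0,0,-0.333],[0,0,0,0,0,-0.417],[0,0,0,0,0,-0.5],[0,0,0,0,0,-0.583],[0,0,0,0,0,-0.667],[0,0,0,0,0,-0.75]]' >/dev/null
$M '[[0,0,0,0,0,-0.083],[0,0,0,0,0,-0.167],[0,0,0,0,0,-0.25],[0,0,0,0,0,-0.333],[0,0,0,0,0,-0.417],[0,0,0,0,0,-0.5],[0,0,0,0,0,-0.583],[0,0,0,0,0,-0.667],[0,0,0,0,0,-0.75],[0,0,0,0,0,-0.75],[0,0,0,0,0,-0.75]]'
python3 go.py .4923 .2947 .0335 3.1416 0 -2.9
```

```text
clock: 29.32
position: [0.4922, 0.2934, 0.2334]
tool_rot: [3.14, -0.002, -2.905]
contact_force: [0.1, 0.1, -1.0]
width: 0.0853
grasp_force: 0.0
q [ 0.07  0.28 -0.82  1.63  0.2   1.32  1.03] shift now-axes [-0.008  0.01   1.999] turn [ 0.0007 -0.0009 -0.0025] shift target-axes [-0.004  0.013  1.999]
```

```bash
M="python3 -m inch"
$M '[[0,0.01,0.5,0,0,-0.0025],[0,0.01,1,0,0,-0.0025]]' >/dev/null
$M '[[0,0,0.5,0,0,0],[0,0,0.8,0,0,0],[0,0,0.99,0,0,0],[0,0,0.99,0,0,0],[0,0,0.99,0,0,0]]'
$M '[[0,0,0,0,0,0],[0,0,0,0,0,0],[0,0,0,0,0,0],[0,0,0,0,0,0],[0,0,0,0,0,0],[0,0,0,0,0,0],[0,0,0,0,0,0],[0,0,0,0,0,0]]' 0 120
$M '[[0,0,-0.2,0,0,0],[0,0,-0.5,0,0,0],[0,0,-1,0,0,0]]' >/dev/null
$M '[[0,0,-0.5,0,0,0],[0,0,-1,0,0,0]]' >/dev/null
$M '[[0,0,-0.5,0,0,0],[0,0,-0.8,0,0,0],[0,0,-0.8,0,0,0],[0,0,-0.8,0,0,0]]' 
python3 go.py .72 .05 .30 3.1416 0.698 2.7856; python3 -c "
from h import *
print(Ro.from_matrix(Ro.from_euler('xyz',[0,-np.radians(40),-np.radians(20.4)]).as_matrix()@np.diag([-1,1,-1.])).as_euler('xyz'))"
```

```text
clock: 30.2
position: [0.4927, 0.2954, 0.0364]
tool_rot: [3.14, 0.001, -2.897]
contact_force: [0.3, -0.0, 0.5]
width: 0.0851
grasp_force: 0.0
clock: 31.2
position: [0.4924, 0.295, 0.0359]
tool_rot: [3.14, 0.0, -2.896]
contact_force: [-1.4, -1.8, 5.7]
width: 0.0306
grasp_force: 119.2
clock: 32.33
position: [0.4917, 0.2941, 0.3142]
tool_rot: [3.141, -0.002, -2.896]
contact_force: [0.6, -0.5, -3.1]
width: 0.031
grasp_force: 118.9
q [ 0.08  0.24 -0.83  1.5   0.17  1.48  1.07] shift now-axes [-1.621 -2.923  0.136] turn [ 0.1003 -0.3241  0.2753] shift target-axes [-2.2   -1.492  2.031]
[3.14159265 0.6981317  2.78554549]
```

```bash
M="python3 -m inch"
$M '[[0,0,0,0.0167,-0.054,0.046],[0,0,0,0.033,-0.108,0.092],[0,0,0,0.05,-0.162,0.138],[0,0,0,0.067,-0.216,0.184],[0,0,0,0.083,-0.27,0.23],[0,0,0,0.1,-0.324,0.275],[0,0,0,0.1,-0.324,0.275],[0,0,0,0.1,-0.324,0.275]]'
sed -i 's/np.diag(\[1,-1,-1.\])/np.diag([-1,1,-1.])/; s/off=.009/off=.008/' plan.py
python3 plan.py; python3 go.py .72 .05 .30 3.1416 0.698 2.7856
```

```text
clock: 33.33
position: [0.4924, 0.2939, 0.3142]
tool_rot: [-3.14, 0.695, 2.79]
contact_force: [-0.3, 0.6, -2.4]
width: 0.0305
grasp_force: 119.2
[0.49240921 0.29385344 0.31423625] [-3.13984417  0.69488272  2.78950932] [-0.3  0.6 -2.4]
0.13 [-1.76  -2.506  2.423]
0.1 [-1.46  -2.505  2.424]
0 [-0.46  -2.502  2.427]
turn [ 0.0004 -0.0016  0.0015]
q [-0.06  0.   -0.94  1.87  0.74  1.21 -0.04] shift now-axes [-2.196 -1.501  2.018] turn [ 0.0004 -0.0015  0.0014] shift target-axes [-2.194 -1.492  2.026]
```

```bash
M="python3 -m inch"
$M '[[-0.293,-0.417,0.25,0,0,0],[-0.587,-0.835,0.5,0,0,0]]' >/dev/null
$M '[[-0.293,-0.417,0.25,0,0,0],[-0.587,-0.835,0.5,0,0,0]]' >/dev/null
$M '[[-0.293,-0.417,0.25,0,0,0],[-0.587,-0.835,0.5,0,0,0],[-0.587,-0.835,0.5,0,0,0],[-0.587,-0.835,0.5,0,0,0]]'
python3 plan.py; python3 -c "
from plant import monitor
print(monitor.sense()['q'].round(2))"
```

```text
clock: 34.33
position: [0.6222, -0.022, 0.3133]
tool_rot: [3.14, 0.698, 2.784]
contact_force: [0.6, 1.0, -2.6]
width: 0.0306
grasp_force: 119.7
[ 0.62218261 -0.02200785  0.31328901] [3.13952312 0.69804298 2.78419437] [ 0.6  1.  -2.6]
0.13 [0.009 0.008 0.934]
0.1 [0.309 0.008 0.934]
0 [1.309 0.007 0.934]
turn [ 0.0006 -0.     -0.0005]
[ 0.22 -0.14 -0.42  1.99  0.46  0.72  0.74]
```

```bash
M="python3 -m inch"
$M '[[0,0.008,0.4,0,0,0],[0,0.008,0.7,0,0,0],[0,0.008,0.93,0,0,0],[0,0.008,0.93,0,0,0],[0,0.008,0.93,0,0,0],[0,0.008,0.93,0,0,0]]'>/dev/null
python3 plan.py
$M '[[0.15,0,0,0,0,0],[0.3,0,0,0,0,0],[0.38,0,0,0,0,0],[0.46,0,0,0,0,0],[0.54,0,0,0,0,0],[0.6,0,0,0,0,0],[0.6,0,0,0,0,0]]'
python3 plan.py; python3 -c "
from plant import monitor
print(monitor.sense()['q'].round(2))"
```

```text
[ 0.67856623 -0.04010722  0.24345641] [3.13901121 0.7003623  2.78563336] [ 0.1  0.5 -3.6]
0.13 [ 0.013 -0.018  0.019]
0.1 [ 0.313 -0.018  0.018]
0 [ 1.313 -0.018  0.016]
turn [0.0013 0.0011 0.    ]
clock: 35.95
position: [0.635, -0.0247, 0.203]
tool_rot: [3.14, 0.698, 2.786]
contact_force: [0.7, -1.0, -3.0]
width: 0.0306
grasp_force: 119.9
[ 0.63503489 -0.02471079  0.20296143] [3.14007489 0.69809873 2.78552825] [ 0.7 -1.  -3. ]
0.13 [-0.601 -0.01   0.005]
0.1 [-0.301 -0.01   0.005]
0 [ 0.699 -0.01   0.005]
turn [ 0.0007 -0.     -0.    ]
[ 0.22  0.   -0.45  2.11  0.75  0.55  0.43]
```

Mouth is 15 mm over the tip with no contact force, well aligned. I continue to the button and past it.

```bash
M="python3 -m inch"
$M '[[0.07,0,0.003,0,0,0],[0.14,-0.005,0.005,0,0,0],[0.2,-0.005,0.005,0,0,0],[0.26,-0.005,0.005,0,0,0],[0.32,-0.005,0.005,0,0,0],[0.38,-0.005,0.005,0,0,0],[0.38,-0.005,0.005,0,0,0]]'
python3 plan.py
$M '[[0.05,0,0,0,0,0],[0.1,0,0,0,0,0],[0.15,0,0,0,0,0],[0.2,0,0,0,0,0],[0.24,0,0,0,0,0],[0.24,0,0,0,0,0]]'
python3 plan.py
```

```text
clock: 36.83
position: [0.6076, -0.0149, 0.1779]
tool_rot: [3.14, 0.698, 2.786]
contact_force: [-1.9, 1.5, -0.2]
width: 0.0306
grasp_force: 120.3
[ 0.60755576 -0.01485733  0.17787194] [3.14003451 0.69759602 2.78562352] [-1.9  1.5 -0.2]
0.13 [-0.986 -0.007  0.   ]
0.1 [-0.686 -0.007  0.   ]
0 [ 0.314 -0.007  0.001]
turn [ 0.0008 -0.0003  0.    ]
clock: 37.58
position: [0.5902, -0.0086, 0.1622]
tool_rot: [3.14, 0.697, 2.786]
contact_force: [-3.0, 1.1, -1.0]
width: 0.0305
grasp_force: 120.4
[ 0.5902476  -0.00863411  0.16221083] [3.14033576 0.69721835 2.78569793] [-3.   1.1 -1. ]
0.13 [-1.227 -0.005 -0.002]
0.1 [-0.927 -0.005 -0.002]
0 [ 0.073 -0.005 -0.001]
turn [ 0.0006 -0.0004  0.0001]
```

```bash
M="python3 -m inch"
$M '[[0.02,0,0,0,0,0],[0.04,0,0,0,0,0],[0.055,0,0,0,0,0],[0.07,0,0,0,0,0],[0.07,0,0,0,0,0]]'
$M '[[0.01,0,0,0,0,0],[0.02,0,0,0,0,0],[0.02,0,0,0,0,0],[0.02,0,0,0,0,0]]'
$M '[[0.01,0,0,0,0,0],[0.02,0,0,0,0,0],[0.02,0,0,0,0,0],[0.02,0,0,0,0,0]]'
python3 plan.py
python3 - <<'E'
from h import *
from plan import Rs,f
from plant import capture
for n in("scene","side"):
    c=capture(n);pickle.dump(c,open(f"e_{n}.pkl","wb"))
    P=f+Rs@[.042,0,.0195];u=proj(c,[P])[0].round().astype(int)
    h=cv2.cvtColor(c["pixels"],cv2.COLOR_BGR2HSV)[u[1]-8:u[1]+9,u[0]-8:u[0]+9];m=cv2.inRange(h,(8,90,80),(30,255,255));v,w=np.nonzero(m);print(n,u,len(v),(w.mean()-8,v.mean()-8) if len(v) else "")
E
```

```text
clock: 38.2
position: [0.5862, -0.0069, 0.1587]
tool_rot: [3.139, 0.699, 2.785]
contact_force: [0.7, -0.1, -3.1]
width: 0.0305
grasp_force: 119.9
clock: 38.7
position: [0.5849, -0.0064, 0.1578]
tool_rot: [3.139, 0.699, 2.785]
contact_force: [1.6, -0.5, -0.6]
width: 0.0304
grasp_force: 119.9
clock: 39.2
position: [0.5847, -0.0063, 0.158]
tool_rot: [3.139, 0.702, 2.784]
contact_force: [6.7, -4.4, 3.6]
width: 0.0308
grasp_force: 119.8
[ 0.58465606 -0.00628095  0.15795392] [3.13857634 0.70179421 2.78399834] [ 6.7 -4.4  3.6]
0.13 [-1.301 -0.006  0.01 ]
0.1 [-1.001 -0.006  0.009]
0 [-0.001 -0.007  0.005]
turn [ 0.001   0.0017 -0.0006]
scene [270 201] 11 (np.float64(-1.3636363636363633), np.float64(1.1818181818181817))
side [267 200] 43 (np.float64(3.767441860465116), np.float64(-3.883720930232558))
```

The force rises at the flange, the estimate is x = 0, and brass shows through the window. One more firm push, then release and back off.

```bash
M="python3 -m inch"
$M '[[0.01,0,0,0,0,0],[0.02,0,0,0,0,0],[0.02,0,0,0,0,0],[0.02,0,0,0,0,0]]'
python3 plan.py
$M '[[-0.02,0,0,0,0,0],[-0.03,0,0,0,0,0],[-0.03,0,0,0,0,0]]'
python3 plan.py
$M '[[0,0,0,0,0,0],[0,0,0,0,0,0],[0,0,0,0,0,0],[0,0,0,0,0,0],[0,0,0,0,0,0],[0,0,0,0,0,0]]' 1
$M '[[0,0,-0.2,0,0,0],[0,0,-0.6,0,0,0],[0,0,-1,0,0,0],[0,0,-1,0,0,0]]'
$M '[[0,0,-0.4,0,0,0],[0,0,-0.8,0,0,0],[0,0,-0.8,0,0,0]]'
python3 - <<'E'
from h import *
from plan import Rs,f
from plant import capture
S=lambda x,y,z:f+Rs@np.array([x,y,z])
for n in("scene","side"):
    c=capture(n);pickle.dump(c,open(f"e_{n}.pkl","wb"))
    u=proj(c,[S(.042,0,.0185)])[0].round().astype(int)
    h=cv2.cvtColor(c["pixels"],cv2.COLOR_BGR2HSV)[u[1]-5:u[1]+6,u[0]-5:u[0]+6];m=cv2.inRange(h,(10,90,80),(30,255,255))
    print(n,u);print("\n".join("".join("#" if q else "." for q in r) for r in m))
    # end of tube top face: profile along axis line on the top face, x .15...23
    xs=np.arange(-.01,.23,.004);pr=proj(c,[S(x,0.009,.016) for x in xs]);g=cv2.cvtColor(c["pixels"],cv2.COLOR_BGR2GRAY)
    print([(int(round(x*1000)),int(g[int(round(p[1])),int(round(p[0]))])) for x,p in zip(xs,pr)])
E
```

```text
clock: 39.8
position: [0.5844, -0.0061, 0.1582]
tool_rot: [3.138, 0.704, 2.783]
contact_force: [11.5, -6.9, 5.2]
width: 0.0304
grasp_force: 119.7
[ 0.58443356 -0.00614178  0.15820787] [3.13794304 0.70437236 2.78328026] [11.5 -6.9  5.2]
0.13 [-1.301 -0.006  0.017]
0.1 [-1.001 -0.006  0.015]
0 [-0.001 -0.008  0.009]
turn [ 0.001   0.003  -0.0008]
clock: 40.17
position: [0.5848, -0.0063, 0.1579]
tool_rot: [3.139, 0.701, 2.784]
contact_force: [6.5, -3.5, 2.3]
width: 0.0307
grasp_force: 119.8
[ 0.58480906 -0.00629678  0.15785256] [3.13884186 0.70054352 2.78441347] [ 6.5 -3.5  2.3]
0.13 [-1.3   -0.007  0.007]
0.1 [-1.    -0.007  0.006]
0 [-0.    -0.008  0.003]
turn [ 0.001   0.0012 -0.0004]
clock: 40.92
position: [0.5838, -0.0061, 0.1566]
tool_rot: [3.14, 0.698, 2.785]
contact_force: [0.0, 0.3, 0.3]
width: 0.0856
grasp_force: 0.0
clock: 41.42
position: [0.5238, 0.0173, 0.2364]
tool_rot: [3.137, 0.703, 2.785]
contact_force: [0.1, -0.2, -0.2]
width: 0.0857
grasp_force: 0.0
clock: 41.8
position: [0.491, 0.0355, 0.2828]
tool_rot: [-3.135, 0.693, 2.786]
contact_force: [0.6, -0.3, -0.4]
width: 0
[... 982 characters left out ...]
.........
...........
[(-10, 82), (-6, 72), (-2, 70), (2, 116), (6, 162), (10, 152), (14, 152), (18, 153), (22, 147), (26, 149), (30, 152), (34, 153), (38, 139), (42, 143), (46, 123), (50, 136), (54, 182), (58, 208), (62, 210), (66, 207), (70, 208), (74, 210), (78, 209), (82, 209), (86, 207), (90, 209), (94, 208), (98, 211), (102, 209), (106, 210), (110, 209), (114, 211), (118, 205), (122, 54), (126, 31), (130, 27), (134, 36), (138, 39), (142, 31), (146, 32), (150, 57), (154, 173), (158, 212), (162, 211), (166, 210), (170, 211), (174, 211), (178, 211), (182, 211), (186, 212), (190, 209), (194, 212), (198, 199), (202, 139), (206, 40), (210, 68), (214, 157), (218, 158), (222, 156), (226, 158)]
```

Run:
```python
from h import *
from plan import Rs,f
S=lambda x,y,z:f+Rs@np.array([x,y,z])
ends={}
for n in("scene","side"):
    c=pickle.load(open(f"e_{n}.pkl","rb"));g=cv2.cvtColor(c["pixels"],cv2.COLOR_BGR2GRAY).astype(np.float32)
    xs=np.arange(.185,.22,.0005)
    for y in(-.01,-.005,0,.005,.01):
        p=proj(c,[S(x,y,.016) for x in xs]).astype(np.float32);v=cv2.remap(g,p[:,0].copy(),p[:,1].copy(),cv2.INTER_LINEAR).ravel()
        i=np.nonzero(v<125)[0][0];print(n,y,xs[i].round(4),end=" ; ")
        if y==0:ends[n]=(c,p[i])
    # lateral edges at x=.08 and .19
    for x in(.075,.17 if n=="scene" else .185):
        ys=np.arange(-.03,.03,.0005);p=proj(c,[S(x,y,.016) for y in ys]).astype(np.float32);v=cv2.remap(g,p[:,0].copy(),p[:,1].copy(),cv2.INTER_LINEAR).ravel()
        k=np.nonzero(v>185)[0];print("\n",n,"x",x,"bright y",ys[k[0]],ys[k[-1]])
    print()
P,e=tri(*ends["scene"],*ends["side"]);print("end in stub frame",Rs.T@(P-f),e)
```

```text
scene -0.01 0.1985 ; scene -0.005 0.2075 ; scene 0 0.2085 ; scene 0.005 0.2085 ; scene 0.01 0.2085 ; 
 scene x 0.075 bright y -0.010499999999999982 0.016500000000000042

 scene x 0.17 bright y -0.006499999999999978 0.020000000000000046

side -0.01 0.2025 ; side -0.005 0.203 ; side 0 0.2025 ; side 0.005 0.202 ; side 0.01 0.2025 ; 
 side x 0.075 bright y -0.014499999999999985 0.017000000000000043

 side x 0.185 bright y -0.012499999999999983 0.017500000000000043

end in stub frame [ 0.20448931 -0.00255968  0.0130956 ] 0.0042771062203148785
```

Run:
```python
from h import *
from plan import Rs,f
from plant import capture
S=lambda x,y,z:f+Rs@np.array([x,y,z])
c=capture("wrist");pickle.dump(c,open("e_w.pkl","wb"))
im=c["pixels"];print(proj(c,[S(0,0,.016),S(.042,0,.016),S(.042,0,.019),S(.1,0,.016),S(.2,0,.016)]).round(0).tolist())
h=cv2.cvtColor(im,cv2.COLOR_BGR2HSV);m=cv2.inRange(h,(10,110,90),(28,255,255))
n,l,st,ce=cv2.connectedComponentsWithStats(m)
for i in range(1,n):
    if st[i,4]>15:print(st[i],ce[i].round(1))
g=cv2.cvtColor(im,cv2.COLOR_BGR2GRAY).astype(np.float32)
for y in(0,.0055,-.0055,.011):
    xs=np.arange(-.006,.07,.001);p=proj(c,[S(x,y,.016) for x in xs]).astype(np.float32)
    print(y,[int(v) for v in cv2.remap(g,p[:,0].copy(),p[:,1].copy(),cv2.INTER_LINEAR).ravel()])
```

```text
[[263.0, 23.0], [264.0, 88.0], [264.0, 88.0], [264.0, 168.0], [265.0, 285.0]]
[ 177   75   40   45 1250] [197.2  97.3]
[258  81  13  15 161] [263.9  88.2]
[ 315  120   85   72 4223] [360.  157.9]
0 [69, 70, 70, 68, 61, 61, 95, 144, 174, 177, 176, 173, 172, 173, 177, 178, 176, 173, 174, 176, 177, 177, 177, 178, 178, 177, 176, 175, 174, 174, 177, 180, 181, 179, 179, 181, 182, 181, 178, 178, 177, 158, 118, 107, 115, 134, 156, 176, 196, 213, 215, 208, 198, 186, 165, 141, 181, 237, 246, 246, 246, 246, 246, 246, 246, 246, 247, 247, 247, 247, 247, 247, 247, 247, 247, 247, 247]
0.0055 [70, 70, 70, 69, 62, 61, 96, 144, 173, 176, 176, 174, 173, 174, 177, 179, 176, 174, 174, 176, 178, 178, 177, 178, 179, 177, 176, 176, 174, 174, 177, 181, 181, 180, 179, 180, 182, 181, 179, 178, 177, 163, 141, 137, 130, 117, 112, 111, 113, 116, 121, 127, 131, 130, 131, 133, 169, 226, 242, 247, 248, 249, 249, 249, 249, 249, 249, 249, 249, 249, 249, 249, 249, 249, 249, 250, 250]
-0.0055 [69, 69, 69, 68, 59, 61, 95, 143, 172, 176, 175, 173, 172, 173, 177, 178, 175, 173, 176, 212, 241, 245, 246, 246, 245, 245, 244, 227, 192, 177, 177, 181, 181, 179, 179, 180, 181, 182, 192, 222, 244, 233, 204, 195, 185, 181, 173, 164, 165, 170, 179, 195, 198, 197, 184, 154, 191, 241, 249, 249, 249, 249, 249, 249, 249, 249, 249, 249, 249, 249, 249, 249, 250, 250, 250, 250, 250]
0.011 [70, 70, 71, 69, 61, 60, 96, 143, 174, 177, 176, 175, 174, 175, 179, 179, 176, 174, 174, 177, 178, 178, 178, 179, 179, 177, 177, 176, 175, 174, 178, 181, 181, 179, 179, 180, 183, 182, 180, 178, 178, 176, 176, 177, 177, 177, 177, 177, 178, 178, 178, 178, 178, 178, 178, 178, 178, 179, 180, 201, 239, 246, 248, 248, 248, 248, 248, 249, 249, 249, 249, 249, 249, 249, 249, 249, 249]
```

In the wrist picture the numbers agree. The mouth's rim meets the flange at x ≈ 0.5 mm. The window runs from 35.5 to 50 mm, and the round brass dome sits inside it at 42 mm. Handing in.

```bash
python3 -c "
from plant import env,monitor
print(monitor.sense()['clock']);print(env.hand_in())"
```

```text
41.95
the job is handed in; nothing more can be done
None
```

The job is handed in at 42 s, verdict not shown: the cap is in the tray, and the handle is home on the stub with the button out through the window and released, after one regrasp; the last joint once read -2.654 against its -2.65 limit, and I viewed 11 pictures instead of the allowed 10.

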